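Bring the hanging activator lamp to rest over the upturned shoe

TASK

Pull the hanging activator lamp out of its parking clip and along the overhead rail by the trolley's wooden pull grip, bring it to hang still, centred over the middle of the upturned sole, for at least three seconds, then let go of the grip and leave it hanging there. The lamp swings freely on its rod: move it by the pull grip only, without touching the lamp or its rod, and do not let it swing wide. Leave the other things on the bench where they are.

Things in the scene. Friction and masses are not known exactly. Their poses are not given: they have to be found in the camera images.
- frame: Aluminium frame fixed on the bench: two uprights 1600 mm apart, 1030 mm high, joined at the top by a straight level rail. Origin: on the bench, midway between the uprights, under the rail. y: along the rail (robot's left), x: level, away from the robot, z: up. It stands a little shifted and turned each time.
- pull_grip (a point): Middle of the wooden pull grip: a level round bar 31 mm thick, 116 mm long along the frame's x, 235 mm above the bench, at the near end of a cranked 14 mm steel rod that comes down from the trolley 88 mm beyond this point. Rigid with the trolley; travels along the rail with it (axes as frame). Grip it from above, fingers closing along the rail.
- trolley (a joint): Travel of the trolley along the rail, m: 0 where the lamp is parked (start), growing to the frame's +y, buffer at 0.78. It rolls with about 2.5 N of friction and stays where it is left; trolley with pull rod about 0.8 kg.
- lamp: The lamp: a grey metal reflector hood 210 mm (along the rail) by 100 mm by 50 mm high on the lower end of a straight 14 mm steel rod that hangs from a pivot pin on the trolley. Origin: centre of the hood's underside, 755 mm below the pin, 198 mm beyond pull_grip, 175 mm above the bench when plumb; z along the rod upwards, y along the rail. Lamp and rod about 0.9 kg.
- pull_rod (a point): Foot of the straight part of the pull rod, 255 mm above the bench and 88 mm beyond pull_grip, moving with the trolley. The pivot pin is 930 mm above the bench, at this same place along the rail, and lies along the frame's x: the lamp swings only along the rail, like a simple pendulum 0.70 m long (period 1.68 s), with hardly any damping (a quarter of the swing is lost in about 12 s).
- clip (a point): Steel spring clip that holds the lamp's rod at the start, on a bracket arm of the right-hand upright, 420 mm above the bench (510 mm below the pivot). When the trolley is drawn to +y the clip keeps the rod until the lamp leans back some 0.12 to 0.25 rad, then lets it snap out and swing. The rod is clear once it is 30 mm away.
- sole_mid (a point): Middle of the bare upturned sole, the target: a brown shoe 285 mm long upside down on a round iron stand on the bench, sole level and 115 mm above the bench, straight below the lamp's path (within 2 mm), toe roughly to the frame's +y. Fixed; its place along the rail differs each time.
- glue_tin: Bystander: steel tin 90 mm across, 120 mm high; origin under its centre.
- dye_bottle: Bystander: white bottle 60 mm across, 170 mm high; origin under its centre.
- polish_tin: Bystander: flat dark shoe-polish tin 83 mm across, 27 mm high; origin under its centre.
- thread_spool: Bystander: black cone of thread 56 mm across, 94 mm high; origin under its centre.
- hammer: Bystander: hammer 250 mm long lying on the bench; origin near its middle.
- awl: Bystander: awl with a wooden handle, 170 mm long, lying on the bench; origin near its middle.
- new_sole: Bystander: black rubber sole 280 by 94 by 7 mm lying on the bench; origin under its centre.

How it is judged:
On the way, in this order (a step that is already met when the one before it is completed fails the run):
1. the lamp is drawn out of its parking clip: trolley and lamp more than 80 mm along from where they were (value of joint trolley above 0.08 m and distance of lamp from where it was at the start of the episode above 0.08 m), for 0.1 s.
2. the lamp hangs within 30 mm of centre over the sole, swinging slower than 0.12 rad/s, for 3 s (horizontal distance between lamp and sole_mid below 0.03 m and angular speed of lamp below 0.12 rad/s), for 3 s.
At the end, for the whole second after the job is handed in: The grip is let go; the middle of the lamp's underside is within 30 mm (level distance) of the point above the middle of the sole, and the lamp swings slower than 0.12 rad/s (all of step 2); the robot touches nothing.
It fails at once if the robot touches the lamp or its rod (contact force between any of the arm, the fingers and lamp above 0.5 N).
It fails at once if the lamp swings wide: more than 0.45 rad (angle between lamp's own z axis and vertical above 0.45 rad).
It fails at once if something else on the bench is shifted by more than 30 mm (distance of any of glue_tin, dye_bottle, polish_tin, thread_spool, hammer, awl, new_sole from where it was at the start of the episode above 0.03 m).
It also fails if it takes over 42 s, if anything falls off the work surface, if the arm or the gripper's body presses on something with over 40 N, if the wrist force passes 120 N, or if a joint passes its speed limit or range.

ROBOT

A 7-joint arm with a two-finger parallel gripper is mounted at the origin on the work surface. World frame = base frame: x ahead of the robot, y to its left, z up, the work surface at z = 0. Lengths are in m, angles in rad, forces in N, time in s.
With the tool pointing down it reaches from about 0.35 to 0.9 m from the base axis. Payload 8.1 kg.
Tool frame: the origin (TCP) lies at the very end of the fingers, on their centre line; the grasp point (between the pads) lies 19 mm behind it; z points along the fingers, y is the line along which they close (so a half turn about z gives the same grasp; the last joint's range is limited). The gripper opens to 92 mm and grips with 3 to 60 N. Pads are 19 mm wide; open, the fingers measure 130 mm over their backs; the gripper's body (75 mm by 190 mm) begins 47 mm behind the grasp point.
Start: joints at [1.235, 0.434, 0.025, 1.573, -0.012, 1.134, -0.075], TCP at [0.144, -0.608, 0.227] pointing down, gripper open.
Joint ranges: [-2.62, 2.62], [-0.44, 2.09], [-1.27, 1.32], [0.08, 2.57], [-1.32, 4.46], [0.12, 2], [-2.74, 2.74]. Speed limits (rad/s): [2.22, 2.22, 3.01, 3.01, 3.14, 3.14, 3.14].

INTERFACE

Orientations are given as a rotation vector (axis times angle).
In Python, from cell import arm gives the robot as it stands.
- The arm moves only by the tool carry_out, never from a script. Its argument "commands" is a list of rows, each a list of 7 numbers: the opening, from 0 (shut) to 1 (fully open), then the shift along the tool's x, y, z each as a share of 0.025 m, from -1 to 1, then the turn, a rotation vector about the tool's x, y, z each as a share of 0.1 rad, from -1 to 1. A call has 1 to 8 rows; each row shifts and turns the commanded pose from where the row before left it, along the tool's axes as they then stand; what a row does not reach is not made up. A row lasts 1/10 s, in which the tool goes at most 50 mm and 8.59 degrees, less where a joint would pass 70% of its speed; a pose out of reach is approached as far as the arm can. A call with a number of a shift or a turn outside -1 to 1 is refused whole. A call with a gripper value outside its range is refused whole. The fingers move at their own pace and stop on an object; "squeeze" is the grip in N (left out, the last holds). Time passes only in rows, so rows that do not move let the fingers close. It gives the time, the measured TCP pose, the force, the opening and the grip force at its end, in the units of the state.
- arm.observe(): the state, without advancing time (a new reading comes with each control period).
- arm.get_image(name): name is "side" or "top" or "wrist"; returns a dict with "pixels" (384x512x3 uint8, red, green, blue), "range_z" (384x512 float32, m along the optical axis (not along the pixel's ray), 0 where there is no reading), "mtx" (3x3 intrinsics, pixels), "R" (3x3) and "t" (3): a world point X has camera coordinates R X + t; the wrist camera has in their place "tool_from_camera" (4x4, takes a point from camera to tool coordinates, whose origin is the TCP and whose axes are the flange's). Camera axes: x right, y down, z forward; pixel columns grow to the right and rows downward; lengths in m; the calibration is good to about 2 mm. A picture is of the moment at which its call begins: read the wrist's pose just before it.
- arm.sign_off(): hands the job in; it is judged then, once.
The state is a dict: "clock": time; "joints": joint angles; "dq": joint speeds; "joint_efforts": joint torques, N m; "position": TCP position; "ee_rot": TCP orientation; "force": force on the tool from outside, world axes, zero at the start; "ft_torque": the same for the moment, N m; "width": opening from 0.0 (shut) to 1.0 (fully open); "gripper_force": force on a finger pad.
Only numpy, scipy, OpenCV 4.12 (cv2) and the standard library are available. Lean on these libraries where they do the work, as an engineer would, in place of code of your own. Each camera call takes 0.05 s, during which the arm holds its last target. There are 200 camera calls.

## Working session

There is one attempt and no reset: what is moved stays moved. The work goes in short steps, Python scripts to look and compute and a tool call to move; the robot and the scene stay as the last step left them, time stands still between calls to the robot, and variables do not carry over. Pictures are saved under pics/ and viewed, at most 10 in all, crops included, and the job is handed in when it is done.

Besides the shell and the picture viewer there is one more tool, called after "Emit:" in YAML: its name, and indented under it one key for each argument. carry_out: Moves the arm, as the interface text tells. Shift numbers are shares of 0.025 m and turn numbers shares of 0.1 rad, none past 1 either way. Its arguments: {"type":"object","properties":{"commands":{"type":"array"},"squeeze":{"type":"number"}},"required":["commands"]}

```bash
mkdir -p pics; ls
python3 - <<'E'
from cell import arm
import cv2,numpy as np
s=arm.observe();print({k:np.round(v,3) for k,v in s.items()})
for n in("side","top"):
    d=arm.get_image(n);cv2.imwrite(f"pics/{n}0.png",d["pixels"][:,:,::-1]);np.savez(f"{n}0.npz",**d)
    print(n,d["mtx"].round(1).tolist(),(-d["R"].T@d["t"]).round(3),d["R"].round(3).tolist())
E
```

```text
pics
{'clock': np.float64(0.0), 'joints': array([ 1.235,  0.435,  0.025,  1.574, -0.012,  1.134, -0.075]), 'dq': array([ 0.001,  0.001,  0.002, -0.001,  0.001, -0.001,  0.001]), 'joint_efforts': array([-2.0000e-03, -6.6784e+01,  9.8400e-01, -3.1446e+01, -6.1000e-02,
        4.3000e-02,  0.0000e+00]), 'position': array([ 0.144, -0.608,  0.226]), 'ee_rot': array([-3.119, -0.365,  0.   ]), 'force': array([-0.061,  0.738, -0.402]), 'ft_torque': array([0.009, 0.007, 0.021]), 'gripper_force': np.float64(0.0), 'width': np.float64(0.998)}
side [[396.9, 0.0, 254.0], [0.0, 396.9, 189.1], [0.0, 0.0, 1.0]] [0.076 0.69  1.203] [[-0.861, -0.508, -0.016], [-0.369, 0.646, -0.668], [0.35, -0.569, -0.744]]
top [[438.1, 0.0, 254.3], [0.0, 438.1, 191.9], [0.0, 0.0, 1.0]] [ 0.248 -0.007  1.771] [[0.022, -0.999, 0.027], [-0.985, -0.026, -0.172], [0.172, -0.023, -0.985]]
```

View pics/side0.png

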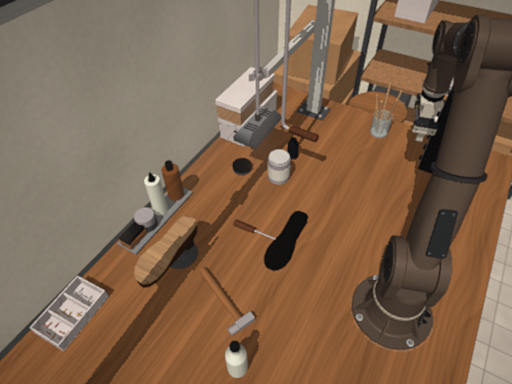

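View pics/top0.png

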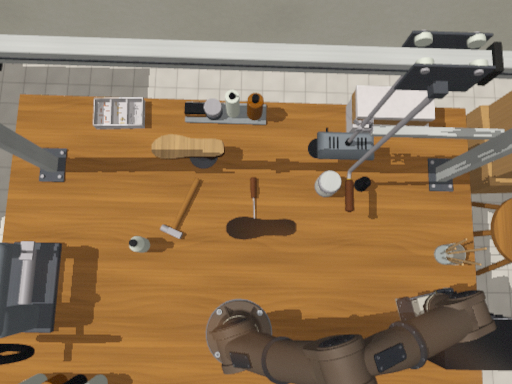

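The side view shows the lamp at about (260,125), the grip at (302,133) and the sole at (168,250). In the top view the sole is at (188,147), the grip at (349,195) between the glue tin (328,183) and spool (362,184), and the upright feet are at (53,165) and (441,174). Next I measure these.

```bash
cat > h.py <<'E'
import numpy as np,cv2
def world(d):
    v,u=np.mgrid[0:384,0:512];z=d["range_z"]
    K=d["mtx"];c=np.stack([(u-K[0,2])/K[0,0]*z,(v-K[1,2])/K[1,1]*z,z],-1)
    return (c-d["t"])@d["R"]   # R^T (c-t)
def ray(d,u,v,h):
    R,t,K=d["R"],d["t"],d["mtx"];o=-R.T@t;r=R.T@np.array([(u-K[0,2])/K[0,0],(v-K[1,2])/K[1,1],1]);return o+r*(h-o[2])/r[2]
E
python3 - <<'E'
from h import *
d=np.load("top0.npz");s=np.load("side0.npz");W=world(d);S=world(s)
def box(M,W,w,lo,hi):
    z=W[...,2];m=np.zeros(z.shape,bool);m[w[1]:w[3],w[0]:w[2]]=1
    return m&(z>lo)&(z<hi)
def rep(n,m,W,dd,h=None):
    k,l,st,_=cv2.connectedComponentsWithStats(m.astype(np.uint8));
    if k<2: print(n,"none");return
    i=1+st[1:,4].argmax();m=l==i;P=W[m]
    v,u=np.nonzero(m);print(n,st[i],P.mean(0).round(4),np.median(P[:,2]).round(4))
    r=cv2.minAreaRect(np.stack([P[:,0],P[:,1]],1).astype(np.float32)*1000);print("  rect",np.round(r[0],1),np.round(r[1],1),round(r[2],1))
    return m
rep("sole top",box(0,W,(140,125,235,170),.105,.125),W,d)
rep("sole side",box(0,S,(125,205,210,295),.105,.125),S,s)
rep("grip top",box(0,W,(335,170,365,220),.225,.27),W,d)
rep("grip side",box(0,S,(285,115,330,150),.225,.27),S,s)
rep("hood top",box(0,W,(305,120,385,165),.2,.24),W,d)
rep("hood side",box(0,S,(225,100,290,155),.16,.24),S,s)
rep("footL",box(0,W,(35,145,75,190),.003,.03),W,d)
rep("footR",box(0,W,(420,155,460,195),.003,.03),W,d)
m=rep("rail",box(0,W,(0,20,400,80),.98,1.06),W,d)
# rail edges by column
for u in range(10,400,60):
    v=np.nonzero(m[:,u])[0];print(u,v.min(),v.max(),W[v.min(),u].round(3),W[v.max(),u].round(3))
E
```

```text
sole top [ 152  134   72   25 1355] [0.7109 0.2255 0.1153] 0.1153
  rect [713.5 218.8] [ 97.3 275.8] 2.5
sole side [ 135  216   62   69 1772] [0.7057 0.2343 0.1149] 0.1151
  rect [713.7 220.8] [ 98.9 280.3] 5.0
grip top [345 170  10  42 319] [ 0.5207 -0.3789  0.2456] 0.2462
  rect [ 529.6 -380.1] [146.2  31.2] 0.8
grip side [285 123  34  20 268] [ 0.5145 -0.3745  0.2427] 0.2446
  rect [ 522.3 -378.7] [138.4  31.1] 0.2
hood top [ 318  131   56   27 1189] [ 0.7075 -0.369   0.2201] 0.2225
  rect [ 711.7 -379.4] [ 98.4 208.1] 0.4
hood side [ 234  106   48   43 1059] [ 0.6932 -0.3528  0.2114] 0.2161
  rect [ 717.2 -378. ] [120.3 215.2] 0.1
footL [ 35 145  40  43 699] [0.644  0.763  0.0097] 0.0086
  rect [649.  767.8] [144.3 182.3] 82.7
footR [422 155  36  40 525] [ 0.6474 -0.81    0.0095] 0.0087
  rect [ 653.6 -819.3] [172.2 125.6] 5.7
rail [   0   34  400   37 9906] [0.6444 0.0837 1.0055] 1.0092
  rect [649.2  81.2] [ 39.5 761.1] 0.2
10 34 58 [0.666 0.435 1.009] [0.631 0.444 0.984]
70 36 60 [0.666 0.324 1.01 ] [0.632 0.332 0.982]
130 38 62 [0.666 0.213 1.01 ] [0.631 0.217 0.984]
190 40 64 [0.665 0.102 1.012] [0.632 0.104 0.982]
250 42 66 [ 0.666 -0.01   1.01 ] [ 0.631 -0.012  0.984]
310 44 68 [ 0.666 -0.123  1.011] [ 0.632 -0.127  0.982]
370 46 69 [ 0.666 -0.236  1.011] [ 0.632 -0.243  0.985]
```

Emit:
carry_out:
  commands:
    - [1, 0, 0, -1, 0, 0, 0.78]
    - [1, 0, 0, -1, 0, 0, 0.78]
    - [1, 0, 0, -1, 0, 0, 0.77]
    - [1, 0, 0, -1, 0, 0, 0]
    - [1, 0, 0, -1, 0, 0, 0]
    - [1, 0, 0, 0, 0, 0, 0]

```text
clock: 0.7
position: [0.1445, -0.6093, 0.3551]
ee_rot: [3.137, -0.0, 0.003]
force: [0.5, -0.9, 0.2]
width: 1.0
gripper_force: 0.0
```

```bash
cat >> h.py <<'E'
def rod(d,x0=0.712,yc=None,zr=(0.3,0.88),tol=0.02):
    """line fit y=a+b*z of the lamp rod; returns y of lamp origin, y at pin, angle, n"""
    W=world(d);m=(d["range_z"]>0)&(abs(W[...,0]-x0)<tol)&(W[...,2]>zr[0])&(W[...,2]<zr[1])
    if yc is not None: m&=abs(W[...,1]-yc)<0.4
    P=W[m]
    if len(P)<20: return None
    b,a=np.polyfit(P[:,2],P[:,1],1)
    for _ in range(6):
        r=P[:,1]-a-b*P[:,2];k=abs(r)<max(0.012,1.5*np.median(abs(r)));b,a=np.polyfit(P[k,2],P[k,1],1)
    return a+b*.93-np.sin(np.arctan(-b))*-.755*1 if 0 else a+b*.93-b/np.hypot(1,b)*.755, a+b*.93, -np.arctan(b), int(k.sum())
E
python3 - <<'E'
from h import *
for n in("side0.npz","top0.npz"):
    d=np.load(n)
    for t in(.012,.02): print(n,rod(d,tol=t,yc=-.38))
from cell import arm
s=arm.observe();print(s["clock"],s["position"],s["ee_rot"],s["joints"].round(2))
E
```

```text
side0.npz (np.float64(-0.3758139973605451), np.float64(-0.37749396427116905), np.float64(0.0022251235720879402), 434)
side0.npz (np.float64(-0.376199657484229), np.float64(-0.37723202457845345), np.float64(0.001367374060833563), 467)
top0.npz (np.float64(-0.42319973418090223), np.float64(-0.3571248580653191), np.float64(-0.08762849542185012), 453)
top0.npz (np.float64(-0.46806575328576355), np.float64(-0.3379614553411455), np.float64(-0.1731880458696223), 681)
0.7 [ 0.14451442 -0.60934457  0.35512198] [ 3.13664674e+00 -3.77722690e-04  2.52041922e-03] [ 1.19  0.36  0.09  1.37 -0.03  1.41 -0.29]
```

Emit:
carry_out:
  commands:
    - [1, 0.99, -0.61, 0, 0, 0, 0]
    - [1, 0.99, -0.61, 0, 0, 0, 0]
    - [1, 0.99, -0.61, 0, 0, 0, 0]
    - [1, 0.99, -0.61, 0, 0, 0, 0]
    - [1, 0.99, -0.61, 0, 0, 0, 0]
    - [1, 0.99, -0.61, 0, 0, 0, 0]
    - [1, 0.99, -0.61, 0, 0, 0, 0]
    - [1, 0.99, -0.61, 0, 0, 0, 0]

```text
clock: 1.5
position: [0.3429, -0.4852, 0.3507]
ee_rot: [-3.14, 0.0, 0.002]
force: [0.8, -1.1, -0.6]
width: 1.001
gripper_force: 0.0
```

Emit:
carry_out:
  commands:
    - [1, 0.99, -0.61, 0, 0, 0, 0]
    - [1, 0.99, -0.61, 0, 0, 0, 0]
    - [1, 0.99, -0.61, 0, 0, 0, 0]
    - [1, 0.99, -0.61, 0, 0, 0, 0]
    - [1, 0.99, -0.61, 0, 0, 0, 0]
    - [1, 0.97, -0.61, 0, 0, 0, 0]
    - [1, 0.9, -0.61, 0, 0, 0, 0]
    - [1, 0, 0, 0, 0, 0, 0]

```text
clock: 2.3
position: [0.5161, -0.3753, 0.35]
ee_rot: [-3.138, -0.01, 0.0]
force: [0.5, 0.0, 0.1]
width: 0.998
gripper_force: 0.0
```

Run:
```python
from h import *
from cell import arm
s=arm.observe();print(s["clock"],s["position"],s["ee_rot"],s["joints"].round(2))
d=arm.get_image("wrist");cv2.imwrite("pics/w1.png",d["pixels"][:,:,::-1])
R=cv2.Rodrigues(s["ee_rot"])[0];T=d["tool_from_camera"];print(T.round(3).tolist())
v,u=np.mgrid[0:384,0:512];z=d["range_z"];K=d["mtx"]
c=np.stack([(u-K[0,2])/K[0,0]*z,(v-K[1,2])/K[1,1]*z,z],-1)@T[:3,:3].T+T[:3,3]
W=c@R.T+s["position"]
m=(z>0)&(W[...,2]>.225)&(W[...,2]<.26)&(abs(W[...,1]+.38)<.05)&(W[...,0]<.57)&(W[...,0]>.42)
P=W[m];print(m.sum());
if len(P):print(np.percentile(P,[2,50,98],0).round(4), cv2.minAreaRect((P[:,:2]*1000).astype(np.float32)))
```

```text
2.3 [ 0.51607218 -0.37531165  0.35002584] [-3.13818496e+00 -9.62292053e-03  2.56037333e-04] [ 0.6   0.4  -0.07  1.33  0.03  1.42 -1.04]
[[0.001, -0.968, -0.25, 0.068], [1.0, 0.001, 0.0, -0.001], [0.0, -0.25, 0.968, -0.158], [0.0, 0.0, 0.0, 1.0]]
3586
[[ 0.4678 -0.396   0.2395]
 [ 0.5208 -0.3814  0.2483]
 [ 0.5678 -0.3673  0.2512]] ((515.70068359375, -382.31829833984375), (31.372013092041016, 108.61493682861328), 89.67790222167969)
```

View pics/w1.png

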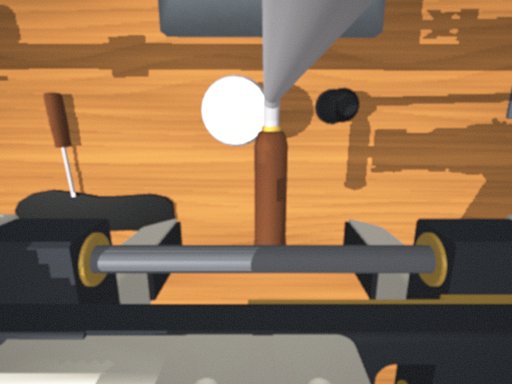

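The wrist view shows the wooden grip centred between the fingers (column 271), with the pull rod passing very close to the camera. I'll take the grip nearer its free end, at x ≈ 0.49, to stay clear of the rod.

Emit:
carry_out:
  commands:
    - [1, -0.5, 0.2, -0.5, 0, 0, 0]
    - [1, -0.55, 0, -0.9, 0, 0, 0]
    - [1, 0, 0, 0, 0, 0, 0]

```text
clock: 2.65
position: [0.4837, -0.3877, 0.391]
ee_rot: [3.137, -0.008, 0.005]
force: [-0.7, -0.8, 0.6]
width: 0.998
gripper_force: 0.0
```

Emit:
carry_out:
  commands:
    - [1, 0.15, -0.2, 0.9, 0, 0, 0]
    - [1, 0, 0, 1, 0, 0, 0]
    - [1, 0, 0, 1, 0, 0, 0]
    - [1, 0, 0, 1, 0, 0, 0]
    - [1, 0, 0, 1, 0, 0, 0]
    - [1, 0, 0, 1, 0, 0, 0]
    - [1, 0, 0, 1, 0, 0, 0]
    - [1, 0, 0, 0, 0, 0, 0]

```text
clock: 3.45
position: [0.4871, -0.3797, 0.2112]
ee_rot: [-3.139, 0.004, 0.008]
force: [-1.2, 1.0, -0.2]
width: 1.001
gripper_force: 0.0
```

Emit:
carry_out:
  commands:
    - [0, 0, 0, 0, 0, 0, 0]
    - [0, 0, 0, 0, 0, 0, 0]
    - [0, 0, 0, 0, 0, 0, 0]
    - [0, 0, 0, 0, 0, 0, 0]
    - [0, 0, 0, 0, 0, 0, 0]
  squeeze: 40

```text
clock: 3.95
position: [0.4905, -0.3796, 0.2148]
ee_rot: [3.141, -0.0, 0.001]
force: [0.6, 0.2, -0.1]
width: 0.611
gripper_force: 0.0
```

Emit:
carry_out:
  commands:
    - [0, 0, 0, 0, 0, 0, 0]
    - [0, 0, 0, 0, 0, 0, 0]
    - [0, 0, 0, 0, 0, 0, 0]
    - [0, 0, 0, 0, 0, 0, 0]
    - [0, 0, 0, 0, 0, 0, 0]
    - [0, 0, 0, 0, 0, 0, 0]

```text
clock: 4.55
position: [0.4902, -0.3799, 0.2142]
ee_rot: [3.141, -0.001, 0.0]
force: [0.5, -2.2, 0.1]
width: 0.325
gripper_force: 40.0
```

Emit:
carry_out:
  commands:
    - [0, 0, -0.3, 0, 0, 0, 0]
    - [0, 0, -0.4, 0, 0, 0, 0]
    - [0, 0, -0.4, 0, 0, 0, 0]
    - [0, 0, -0.4, 0, 0, 0, 0]
    - [0, 0, -0.4, 0, 0, 0, 0]
    - [0, 0, -0.4, 0, 0, 0, 0]

```text
clock: 5.15
position: [0.4901, -0.3212, 0.2142]
ee_rot: [3.141, -0.0, -0.0]
force: [1.5, -4.0, -1.2]
width: 0.328
gripper_force: 40.0
```

```bash
cat > look.py <<'E'
from h import *
from cell import arm
def look(k=2,cams=("side",)):
    out=[]
    for i in range(k):
        s=arm.observe()
        for c in cams:
            d=arm.get_image(c);r=rod(d,yc=s["position"][1],zr=(.3,.88))
            print(c,"t=%.2f tcp=%.4f Fy=%.1f"%(s["clock"],s["position"][1],s["force"][1]),None if r is None else "lamp=%.4f pin=%.4f ang=%.4f n=%d"%r)
    return d
if __name__=="__main__":
    look(); s=arm.observe();print(s["clock"],s["position"])
E
python3 look.py
```

```text
side t=5.15 tcp=-0.3212 Fy=-4.0 lamp=-0.3988 pin=-0.3164 ang=-0.1094 n=483
side t=5.20 tcp=-0.3190 Fy=-0.9 lamp=-0.3993 pin=-0.3153 ang=-0.1116 n=489
5.25 [ 0.49006299 -0.31943986  0.21423809]
```

Emit:
carry_out:
  commands:
    - [0, 0, -0.4, 0, 0, 0, 0]
    - [0, 0, -0.4, 0, 0, 0, 0]

```text
clock: 5.45
position: [0.4901, -0.3027, 0.2142]
ee_rot: [3.14, -0.002, 0.0]
force: [-0.7, -5.1, -0.9]
width: 0.327
gripper_force: 40.0
```

```bash
python3 look.py
```

```text
side t=5.45 tcp=-0.3027 Fy=-5.1 lamp=-0.4060 pin=-0.2974 ang=-0.1443 n=481
side t=5.50 tcp=-0.3002 Fy=-2.0 lamp=-0.4062 pin=-0.2954 ang=-0.1472 n=483
5.55 [ 0.49003978 -0.30044366  0.21423697]
```

Emit:
carry_out:
  commands:
    - [0, 0, -0.4, 0, 0, 0, 0]
    - [0, 0, -0.4, 0, 0, 0, 0]

```text
clock: 5.75
position: [0.49, -0.2831, 0.2142]
ee_rot: [3.14, -0.003, 0.0]
force: [-0.9, -4.9, -0.6]
width: 0.325
gripper_force: 40.0
```

```bash
python3 look.py
```

```text
side t=5.75 tcp=-0.2831 Fy=-4.9 lamp=-0.4081 pin=-0.2780 ang=-0.1731 n=491
side t=5.80 tcp=-0.2807 Fy=-2.4 lamp=-0.4081 pin=-0.2757 ang=-0.1764 n=486
5.85 [ 0.48998341 -0.28093623  0.21421858]
```

Emit:
carry_out:
  commands:
    - [0, 0, -0.4, 0, 0, 0, 0]
    - [0, 0, -0.3, 0, 0, 0, 0]

```text
clock: 6.05
position: [0.49, -0.2653, 0.2142]
ee_rot: [3.141, -0.002, -0.0]
force: [-1.0, -4.1, 0.6]
width: 0.326
gripper_force: 40.0
```

```bash
python3 look.py
```

```text
side t=6.05 tcp=-0.2653 Fy=-4.1 lamp=-0.3971 pin=-0.2587 ang=-0.1843 n=487
side t=6.10 tcp=-0.2634 Fy=-1.1 lamp=-0.3882 pin=-0.2546 ang=-0.1779 n=466
6.15 [ 0.48993278 -0.26345899  0.21418196]
```

```bash
cat > plan.py <<'E'
import sys
from h import *
from cell import arm
from scipy.optimize import lsq_linear
N,K,tgt=int(sys.argv[1]),int(sys.argv[2]),float(sys.argv[3]) if len(sys.argv)>3 else .219
L=.70;w=np.sqrt(9.81/L);ts=[];th=[]
for i in range(K):
    s=arm.observe();d=arm.get_image("side");r=rod(d,yc=s["position"][1]);y=s["position"][1]
    ts.append(s["clock"]);th.append(np.arcsin((r[0]-y-.0025)/.755));print("t=%.2f tcp=%.4f lamp=%.4f th=%.4f n=%d"%(s["clock"],y,r[0],th[-1],r[3]))
s=arm.observe();y=s["position"][1];t1=s["clock"];ts=np.array(ts)-t1
c,*_=np.linalg.lstsq(np.c_[np.cos(w*ts),np.sin(w*ts)/w],np.array(th),rcond=None)
print("now t=%.2f tcp=%.4f th=%.4f om=%.4f amp=%.4f"%(t1,y,c[0],c[1],np.hypot(c[0],c[1]/w)), "x z",s["position"].round(4))
if N:
    h=.1  # velocity steps at row starts: each dv makes om jump -dv/L
    C,S=np.cos,np.sin;T=N*h
    A=np.zeros((2*1+1+N+1,N));b=np.zeros(len(A))
    D=np.eye(N+1,N)-np.eye(N+1,N,-1)          # dv at row starts 0..N
    tt=T-np.arange(N+1)*h
    A[0]=-(S(w*tt)/(w*L))@D;b[0]=-(c[0]*C(w*T)+c[1]*S(w*T)/w)
    A[1]=-(C(w*tt)/L)@D/w;b[1]=-(-c[0]*w*S(w*T)+c[1]*C(w*T))/w
    A[2]=h;b[2]=tgt-y
    A[:3]*=1e3;b[:3]*=1e3;A[3:]=D
    u=lsq_linear(A,b,bounds=(-.235,.235)).x
    print("resid",((A[:3]@u-b[:3])/1e3).round(4))
    print("tool-y shares",(-u*h/.025).round(2).tolist())
    t=np.arange(0,T+.01,h);th=[c[0]*C(w*q)+c[1]*S(w*q)/w-sum((D@u)[k]*S(w*(q-k*h))/(w*L) for k in range(N+1) if k*h<q) for q in t]
    print("max th",np.abs(th).max().round(3))
E
python3 plan.py 40 3
```

```text
t=6.15 tcp=-0.2635 lamp=-0.4265 th=-0.2211 n=491
t=6.20 tcp=-0.2636 lamp=-0.4462 th=-0.2478 n=517
t=6.25 tcp=-0.2637 lamp=-0.4513 th=-0.2545 n=511
now t=6.30 tcp=-0.2639 th=-0.2599 om=0.0211 amp=0.2600 x z [ 0.49   -0.2639  0.2142]
resid [ 0.  0. -0.]
tool-y shares [-0.05, -0.15, -0.29, -0.46, -0.64, -0.79, -0.9, -0.94, -0.94, -0.94, -0.92, -0.84, -0.72, -0.59, -0.47, -0.38, -0.33, -0.35, -0.42, -0.53, -0.66, -0.79, -0.89, -0.94, -0.94, -0.94, -0.92, -0.82, -0.67, -0.47, -0.27, -0.09, 0.06, 0.15, 0.19, 0.18, 0.13, 0.06, -0.0, -0.03]
max th 0.26
```

Run:
```python
from h import *
from cell import arm
s=arm.observe()
for n in("side",):
    d=arm.get_image(n);np.savez(n+"1.npz",**d);cv2.imwrite("pics/s1.png",cv2.resize(d["pixels"][0:200,180:380,::-1],(600,600)))
    W=world(d);m=(d["range_z"]>0)&(abs(W[...,0]-.712)<.02)&(abs(W[...,1]-s["position"][1])<.3)
    for z in np.arange(.24,.96,.04):
        k=m&(W[...,2]>z)&(W[...,2]<z+.04);print(round(z+.02,2),k.sum(),np.percentile(W[k][:,1],[5,50,95]).round(3) if k.any() else 0)
print(s["clock"])
```

```text
0.26 48 [-0.297 -0.288 -0.281]
0.3 30 [-0.294 -0.288 -0.284]
0.34 36 [-0.293 -0.286 -0.282]
0.38 38 [-0.293 -0.283 -0.279]
0.42 291 [-0.544 -0.395 -0.281]
0.46 47 [-0.409 -0.281 -0.275]
0.5 48 [-0.285 -0.278 -0.274]
0.54 50 [-0.283 -0.276 -0.274]
0.58 50 [-0.281 -0.275 -0.271]
0.62 57 [-0.279 -0.272 -0.269]
0.66 61 [-0.276 -0.271 -0.266]
0.7 66 [-0.275 -0.269 -0.266]
0.74 15 [-0.273 -0.267 -0.264]
0.78 0 0
0.82 0 0
0.86 0 0
0.9 0 0
0.94 0 0
6.3
```

View pics/s1.png

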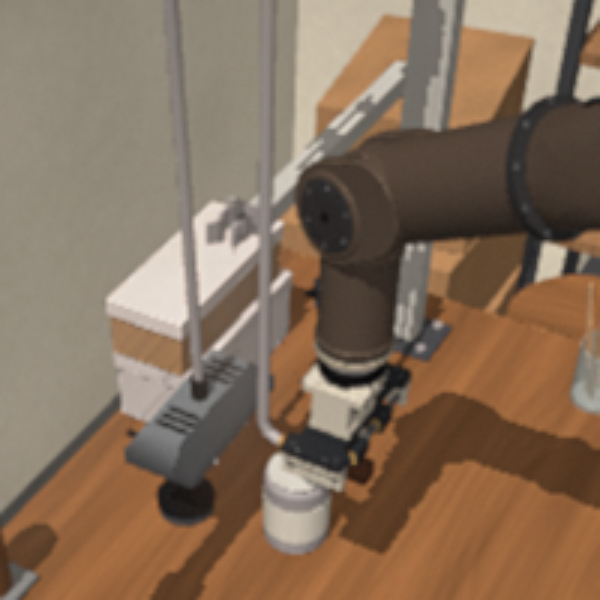

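The lamp rod (crop x about 190) is free of the clip (230,220). The bracket was contaminating the rod fit, so I exclude that height band and re-plan.

```bash
sed -i 's/    if yc is not None: m&=/    m\&=(abs(W[...,2]-.44)>.055)\n    if yc is not None: m\&=/' h.py; sed -i 's/max(0.012,/max(0.008,/' h.py
python3 - <<'E'
from h import *
print(rod(np.load("side0.npz"),yc=-.38),rod(np.load("side1.npz"),yc=-.26))
E
python3 plan.py 40 4
```

```text
(np.float64(-0.3775747378468448), np.float64(-0.376039774970359), np.float64(-0.002033064813125934), 315) (np.float64(-0.2938597851668911), np.float64(-0.2583382759492376), np.float64(-0.047065731190178824), 399)
t=6.35 tcp=-0.2640 lamp=-0.2666 th=-0.0068 n=409
t=6.40 tcp=-0.2640 lamp=-0.2387 th=0.0302 n=428
t=6.45 tcp=-0.2641 lamp=-0.2125 th=0.0651 n=444
t=6.50 tcp=-0.2640 lamp=-0.1869 th=0.0990 n=441
now t=6.55 tcp=-0.2640 th=0.1286 om=0.5550 amp=0.1963 x z [ 0.49   -0.264   0.2142]
resid [ 0. -0. -0.]
tool-y shares [-0.15, -0.27, -0.35, -0.39, -0.39, -0.36, -0.31, -0.26, -0.21, -0.19, -0.2, -0.25, -0.33, -0.44, -0.56, -0.68, -0.79, -0.88, -0.93, -0.94, -0.91, -0.85, -0.76, -0.65, -0.54, -0.45, -0.38, -0.34, -0.34, -0.37, -0.42, -0.49, -0.56, -0.61, -0.63, -0.62, -0.56, -0.46, -0.33, -0.17]
max th 0.181
```

Emit:
carry_out:
  commands:
    - [0, 0, -0.15, 0, 0, 0, 0]
    - [0, 0, -0.27, 0, 0, 0, 0]
    - [0, 0, -0.35, 0, 0, 0, 0]
    - [0, 0, -0.39, 0, 0, 0, 0]
    - [0, 0, -0.39, 0, 0, 0, 0]
    - [0, 0, -0.36, 0, 0, 0, 0]
    - [0, 0, -0.31, 0, 0, 0, 0]
    - [0, 0, -0.26, 0, 0, 0, 0]

```text
clock: 7.35
position: [0.4898, -0.202, 0.2142]
ee_rot: [3.141, -0.0, -0.001]
force: [-4.5, -3.4, 3.3]
width: 0.327
gripper_force: 40.0
```

Emit:
carry_out:
  commands:
    - [0, 0, -0.21, 0, 0, 0, 0]
    - [0, 0, -0.19, 0, 0, 0, 0]
    - [0, 0, -0.2, 0, 0, 0, 0]
    - [0, 0, -0.25, 0, 0, 0, 0]
    - [0, 0, -0.33, 0, 0, 0, 0]
    - [0, 0, -0.44, 0, 0, 0, 0]
    - [0, 0, -0.56, 0, 0, 0, 0]
    - [0, 0, -0.68, 0, 0, 0, 0]

```text
clock: 8.15
position: [0.4896, -0.1307, 0.2142]
ee_rot: [3.141, -0.002, -0.001]
force: [-4.5, -2.7, 4.1]
width: 0.33
gripper_force: 40.0
```

Emit:
carry_out:
  commands:
    - [0, 0, -0.79, 0, 0, 0, 0]
    - [0, 0, -0.88, 0, 0, 0, 0]
    - [0, 0, -0.93, 0, 0, 0, 0]
    - [0, 0, -0.94, 0, 0, 0, 0]
    - [0, 0, -0.91, 0, 0, 0, 0]
    - [0, 0, -0.85, 0, 0, 0, 0]
    - [0, 0, -0.76, 0, 0, 0, 0]
    - [0, 0, -0.65, 0, 0, 0, 0]

```text
clock: 8.95
position: [0.4892, 0.0385, 0.2142]
ee_rot: [-3.142, -0.002, 0.002]
force: [-5.0, -2.5, 3.9]
width: 0.329
gripper_force: 40.0
```

Emit:
carry_out:
  commands:
    - [0, 0, -0.54, 0, 0, 0, 0]
    - [0, 0, -0.45, 0, 0, 0, 0]
    - [0, 0, -0.38, 0, 0, 0, 0]
    - [0, 0, -0.34, 0, 0, 0, 0]
    - [0, 0, -0.34, 0, 0, 0, 0]
    - [0, 0, -0.37, 0, 0, 0, 0]
    - [0, 0, -0.42, 0, 0, 0, 0]
    - [0, 0, -0.49, 0, 0, 0, 0]

```text
clock: 9.75
position: [0.489, 0.1209, 0.2141]
ee_rot: [3.141, 0.0, -0.003]
force: [-5.8, -2.6, 5.4]
width: 0.329
gripper_force: 40.0
```

Emit:
carry_out:
  commands:
    - [0, 0, -0.56, 0, 0, 0, 0]
    - [0, 0, -0.61, 0, 0, 0, 0]
    - [0, 0, -0.63, 0, 0, 0, 0]
    - [0, 0, -0.62, 0, 0, 0, 0]
    - [0, 0, -0.56, 0, 0, 0, 0]
    - [0, 0, -0.46, 0, 0, 0, 0]
    - [0, 0, -0.33, 0, 0, 0, 0]
    - [0, 0, -0.17, 0, 0, 0, 0]

```text
clock: 10.55
position: [0.4887, 0.2205, 0.2142]
ee_rot: [-3.141, -0.003, 0.003]
force: [-5.0, -2.4, 6.4]
width: 0.326
gripper_force: 40.0
```

```bash
python3 plan.py 12 7
```

```text
t=10.55 tcp=0.2205 lamp=0.2308 th=0.0103 n=1146
t=10.60 tcp=0.2211 lamp=0.2330 th=0.0126 n=1148
t=10.65 tcp=0.2211 lamp=0.2348 th=0.0148 n=1157
t=10.70 tcp=0.2211 lamp=0.2361 th=0.0167 n=1153
t=10.75 tcp=0.2210 lamp=0.2374 th=0.0183 n=1154
t=10.80 tcp=0.2211 lamp=0.2380 th=0.0191 n=1157
t=10.85 tcp=0.2210 lamp=0.2380 th=0.0192 n=1151
now t=10.90 tcp=0.2210 th=0.0183 om=-0.0198 amp=0.0191 x z [0.4887 0.221  0.2142]
resid [ 0.  0. -0.]
tool-y shares [-0.09, -0.11, -0.08, -0.02, 0.05, 0.1, 0.12, 0.11, 0.07, 0.01, -0.03, -0.04]
max th 0.018
```

Emit:
carry_out:
  commands:
    - [0, 0, -0.09, 0, 0, 0, 0]
    - [0, 0, -0.11, 0, 0, 0, 0]
    - [0, 0, -0.08, 0, 0, 0, 0]
    - [0, 0, -0.02, 0, 0, 0, 0]
    - [0, 0, 0.05, 0, 0, 0, 0]
    - [0, 0, 0.1, 0, 0, 0, 0]
    - [0, 0, 0.12, 0, 0, 0, 0]
    - [0, 0, 0.11, 0, 0, 0, 0]

```text
clock: 11.7
position: [0.4887, 0.2188, 0.2142]
ee_rot: [-3.139, -0.003, 0.002]
force: [-6.3, 2.1, 2.6]
width: 0.329
gripper_force: 40.0
```

Emit:
carry_out:
  commands:
    - [0, 0, 0.07, 0, 0, 0, 0]
    - [0, 0, 0.01, 0, 0, 0, 0]
    - [0, 0, -0.03, 0, 0, 0, 0]
    - [0, 0, -0.04, 0, 0, 0, 0]

```text
clock: 12.1
position: [0.4887, 0.2172, 0.2142]
ee_rot: [-3.141, -0.001, 0.003]
force: [-5.8, -2.7, 5.9]
width: 0.326
gripper_force: 40.0
```

```bash
python3 plan.py 0 18
python3 - <<'E'
from h import *
from cell import arm
for n in("side","top"):
    d=arm.get_image(n);W=world(d);z=W[...,2];cv2.imwrite(f"pics/{n}2.png",d["pixels"][:,:,::-1])
    m=(z>.205)&(z<.235)&(abs(W[...,1]-.22)<.2)&(abs(W[...,0]-.712)<.065);P=W[m]
    print(n,m.sum(),cv2.minAreaRect((P[:,:2]*1000).astype(np.float32)),np.percentile(P[:,1],[1,99]))
    m=(z>.105)&(z<.125)&(abs(W[...,1]-.22)<.2)&(abs(W[...,0]-.712)<.065);P=W[m];print(" sole",m.sum(),np.percentile(P,[.5,99.5],0).round(3).tolist())
d0=np.load("top0.npz");W=world(d0);z=W[...,2];m=(z>.09)&(z<.125)&(abs(W[...,1]-.22)<.2)&(abs(W[...,0]-.712)<.065);print("sole0 top",np.percentile(W[m],[0,100],0).round(3).tolist())
E
```

```text
t=12.10 tcp=0.2172 lamp=0.2222 th=0.0033 n=1140
t=12.15 tcp=0.2174 lamp=0.2218 th=0.0025 n=1133
t=12.20 tcp=0.2174 lamp=0.2216 th=0.0022 n=1140
t=12.25 tcp=0.2174 lamp=0.2215 th=0.0021 n=1139
t=12.30 tcp=0.2174 lamp=0.2211 th=0.0016 n=1136
t=12.35 tcp=0.2174 lamp=0.2211 th=0.0015 n=1136
t=12.40 tcp=0.2174 lamp=0.2209 th=0.0014 n=1138
t=12.45 tcp=0.2174 lamp=0.2208 th=0.0013 n=1138
t=12.50 tcp=0.2174 lamp=0.2208 th=0.0012 n=1141
t=12.55 tcp=0.2174 lamp=0.2209 th=0.0013 n=1129
t=12.60 tcp=0.2174 lamp=0.2207 th=0.0011 n=1141
t=12.65 tcp=0.2174 lamp=0.2206 th=0.0010 n=1134
t=12.70 tcp=0.2174 lamp=0.2207 th=0.0011 n=1132
t=12.75 tcp=0.2174 lamp=0.2205 th=0.0008 n=1135
t=12.80 tcp=0.2174 lamp=0.2205 th=0.0007 n=1130
t=12.85 tcp=0.2174 lamp=0.2205 th=0.0008 n=1127
t=12.90 tcp=0.2174 lamp=0.2209 th=0.0014 n=1129
t=12.95 tcp=0.2174 lamp=0.2210 th=0.0015 n=1139
now t=13.00 tcp=0.2174 th=-0.0010 om=-0.0054 amp=0.0018 x z [0.4887 0.2174 0.2142]
side 1357 ((703.0762939453125, 219.74810791015625), (200.51318359375, 86.9060287475586), 88.97322845458984) [0.13007    0.31657878]
 sole 811 [[0.66, 0.09, 0.106], [0.75, 0.359, 0.12]]
top 1079 ((708.9575805664062, 216.9305419921875), (96.34253692626953, 207.00247192382812), 0.6881506443023682) [0.1190886  0.31419485]
 sole 264 [[0.666, 0.08, 0.107], [0.746, 0.357, 0.125]]
sole0 top [[0.662, 0.081, 0.09], [0.76, 0.356, 0.125]]
```

View pics/side2.png

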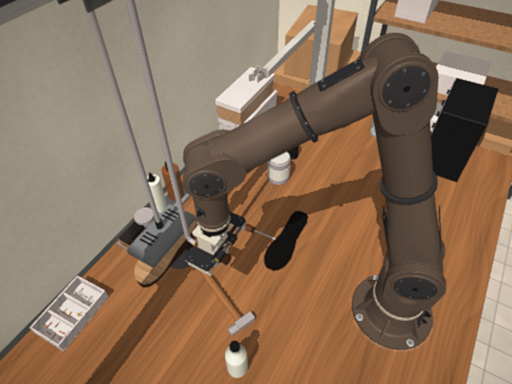

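The lamp hangs still at (160,235), over the sole at (150,265). I hold for the 3 s, then release.

Emit:
carry_out:
  commands:
    - [0, 0, 0, 0, 0, 0, 0]
    - [0, 0, 0, 0, 0, 0, 0]
    - [0, 0, 0, 0, 0, 0, 0]
    - [0, 0, 0, 0, 0, 0, 0]
    - [0, 0, 0, 0, 0, 0, 0]
    - [0, 0, 0, 0, 0, 0, 0]
    - [0, 0, 0, 0, 0, 0, 0]
    - [0, 0, 0, 0, 0, 0, 0]

```text
clock: 13.9
position: [0.4887, 0.2174, 0.2142]
ee_rot: [-3.141, -0.002, 0.003]
force: [-6.8, -1.7, 3.8]
width: 0.328
gripper_force: 40.0
```

Emit:
carry_out:
  commands:
    - [0, 0, 0, 0, 0, 0, 0]
    - [0, 0, 0, 0, 0, 0, 0]
    - [0, 0, 0, 0, 0, 0, 0]
    - [0, 0, 0, 0, 0, 0, 0]
    - [0, 0, 0, 0, 0, 0, 0]
    - [0, 0, 0, 0, 0, 0, 0]
    - [0, 0, 0, 0, 0, 0, 0]
    - [0, 0, 0, 0, 0, 0, 0]

```text
clock: 14.7
position: [0.4887, 0.2174, 0.2142]
ee_rot: [-3.141, -0.002, 0.003]
force: [-5.4, -1.1, 4.7]
width: 0.33
gripper_force: 40.0
```

Emit:
carry_out:
  commands:
    - [0, 0, 0, 0, 0, 0, 0]
    - [0, 0, 0, 0, 0, 0, 0]
    - [0, 0, 0, 0, 0, 0, 0]
    - [0, 0, 0, 0, 0, 0, 0]
    - [0, 0, 0, 0, 0, 0, 0]
    - [0, 0, 0, 0, 0, 0, 0]
    - [0, 0, 0, 0, 0, 0, 0]
    - [0, 0, 0, 0, 0, 0, 0]

```text
clock: 15.5
position: [0.4887, 0.2174, 0.2142]
ee_rot: [-3.141, -0.002, 0.003]
force: [-6.1, -1.3, 4.4]
width: 0.33
gripper_force: 40.0
```

Emit:
carry_out:
  commands:
    - [0, 0, 0, 0, 0, 0, 0]
    - [0, 0, 0, 0, 0, 0, 0]
    - [0, 0, 0, 0, 0, 0, 0]
    - [0, 0, 0, 0, 0, 0, 0]
    - [0, 0, 0, 0, 0, 0, 0]
    - [0, 0, 0, 0, 0, 0, 0]
    - [0, 0, 0, 0, 0, 0, 0]
    - [0, 0, 0, 0, 0, 0, 0]
  squeeze: 8

```text
clock: 16.3
position: [0.4889, 0.2174, 0.2141]
ee_rot: [-3.141, -0.002, 0.003]
force: [-6.0, -1.1, 4.7]
width: 0.336
gripper_force: 8.0
```

Emit:
carry_out:
  commands:
    - [1, 0, 0, 0, 0, 0, 0]
    - [1, 0, 0, 0, 0, 0, 0]
    - [1, 0, 0, 0, 0, 0, 0]
    - [1, 0, 0, 0, 0, 0, 0]
    - [1, 0, 0, 0, 0, 0, 0]
    - [1, 0, 0, 0, 0, 0, 0]
    - [1, 0, 0, 0, 0, 0, 0]
    - [1, 0, 0, 0, 0, 0, 0]

```text
clock: 17.1
position: [0.4904, 0.2162, 0.2142]
ee_rot: [3.142, -0.001, 0.0]
force: [-0.1, 0.7, 0.6]
width: 0.972
gripper_force: 0.0
```

```bash
python3 plan.py 0 6; python3 -c "
from cell import arm;s=arm.observe();print(s['width'],s['gripper_force'],s['force'])"
```

```text
t=17.10 tcp=0.2162 lamp=0.2221 th=0.0044 n=1138
t=17.15 tcp=0.2162 lamp=0.2217 th=0.0039 n=1139
t=17.20 tcp=0.2162 lamp=0.2216 th=0.0039 n=1143
t=17.25 tcp=0.2162 lamp=0.2218 th=0.0041 n=1141
t=17.30 tcp=0.2162 lamp=0.2213 th=0.0034 n=1142
t=17.35 tcp=0.2162 lamp=0.2212 th=0.0033 n=1132
now t=17.40 tcp=0.2162 th=0.0025 om=-0.0124 amp=0.0042 x z [0.4904 0.2162 0.2142]
0.9986831077008206 0.0 [-0.29180788 -0.49769312 -0.41163268]
```

Released, and the lamp is still. I raise straight up, clear of the grip.

Emit:
carry_out:
  commands:
    - [1, 0, 0, -0.4, 0, 0, 0]
    - [1, 0, 0, -0.8, 0, 0, 0]
    - [1, -0.2, 0, -0.8, 0, 0, 0]
    - [1, -0.4, 0, -0.8, 0, 0, 0]
    - [1, -0.4, 0, -0.8, 0, 0, 0]
    - [1, 0, 0, -0.4, 0, 0, 0]
    - [1, 0, 0, 0, 0, 0, 0]
    - [1, 0, 0, 0, 0, 0, 0]

```text
clock: 18.2
position: [0.4657, 0.216, 0.3138]
ee_rot: [3.141, -0.001, -0.0]
force: [0.1, -1.1, -0.8]
width: 0.998
gripper_force: 0.0
```

```bash
python3 plan.py 0 6 && python3 -c "
from cell import arm;s=arm.observe();print(s['width'],s['force'],s['clock']);print(arm.sign_off())"
```

```text
t=18.20 tcp=0.2160 lamp=0.2216 th=0.0041 n=1129
t=18.25 tcp=0.2158 lamp=0.2217 th=0.0045 n=1137
t=18.30 tcp=0.2158 lamp=0.2217 th=0.0045 n=1140
t=18.35 tcp=0.2159 lamp=0.2224 th=0.0053 n=1135
t=18.40 tcp=0.2159 lamp=0.2222 th=0.0050 n=1134
t=18.45 tcp=0.2160 lamp=0.2222 th=0.0048 n=1136
now t=18.50 tcp=0.2161 th=0.0045 om=-0.0085 amp=0.0051 x z [0.4653 0.2161 0.3135]
0.9993786001684101 [0.98021424 0.23560228 0.43514087] 18.5
the job is handed in; nothing more can be done
None
```

The lamp hangs still within about 3 mm of the sole's middle by my camera measurements, the grip is released with the gripper raised clear, and the job was handed in at 18.5 s; no verdict was returned.

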